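# Snap the nozzle case shut

## Robot

A 6-joint arm with a two-finger parallel gripper is mounted at the origin on the work surface; the furniture and walls round the work are solid. World frame = base frame: x ahead of the robot, y to its left, z up, the work surface at z = 0. Lengths are in m, angles in rad, forces in N, time in s.
With the tool pointing down it reaches from about 0.325 to 0.925 m from the base axis. Payload 3.1 kg.
Tool frame: the origin (TCP) lies between the finger pads, 19 mm behind the fingertips; this is the grasp point; z points along the fingers, y is the line along which they close (so a half turn about z gives the same grasp; the last joint's range is limited). The gripper opens to 85 mm and grips with 20 to 120 N. Pads are 22 mm wide; open, the fingers measure 114 mm over their backs; the gripper's body (76 mm by 85 mm) begins 54 mm behind the grasp point. The pads swing forward as they close: fully open they stand 13 mm farther back than shut.
Start: joints at [1.078, 0.217, 1.613, -0, 1.311, -0.112], TCP at [0.232, 0.58, 0.25] pointing down, gripper open.
Joint ranges: [-2.75, 2.75], [-0.78, 2.1], [0.31, 2.55], [-1.13, 4.27], [0.13, 2.63], [-2.58, 2.58]. Speed limits (rad/s): [2.79, 2.79, 3.14, 3.14, 3.14, 3.14].

## Interface

Orientations are given as a rotation vector (axis times angle).
In Python, from plant import r, imaging gives the robot as it stands. The module is installed in compiled form; this text tells all that it offers.
- The arm moves only by the shell command python3 -m pendant 'ROWS' [OPENING]. ROWS is JSON, a list of rows, each a list of 6 numbers: the shift along the tool's x, y, z in units of 500 mm (1.0 is 500 mm), then the turn, a rotation vector about the tool's x, y, z in units of 0.5 rad (1.0 is 0.5 rad). In form: [[x, y, z, ax, ay, az], ...]. A call has 1 to 12 rows; each row is the pose to reach, as a shift and turn from the pose commanded when the call began, along the tool's axes at that moment; what a row does not reach only later rows make up. A row lasts 1/12 s, in which the tool goes at most 41.7 mm and 7.16 degrees, less where a joint would pass 70% of its speed; a pose out of reach is approached as far as the arm can. A call with a number of a shift or a turn outside -1 to 1 is refused whole. A call with a gripper value outside its range is refused whole. OPENING is the opening, from -1 (shut) to 1 (fully open), set as the call begins (- or left out, the last holds). The fingers move at their own pace and stop on an object; the grip force is fixed at half the most. Time passes only in rows, so rows that repeat a pose let the fingers close. It gives the time, the measured TCP pose, the force, the opening and the grip force at its end, in the units of the state.
- r.read_state(): the state, without advancing time (a new reading comes with each control period).
- imaging.grab_frame(name): name is "scene" or "side" or "wrist"; returns a dict with "color" (384x512x3 uint8, red, green, blue), "z_map" (384x512 float32, m along the optical axis (not along the pixel's ray), 0 where there is no reading), "fx", "fy", "cx", "cy" (pixels), "k1" (the pictures are not rectified: a ray, as slopes to the right and down, at radius r is drawn at 1 + k1 r^2 times it, then the intrinsics apply), "camera_from_world" (4x4, takes a point from world to camera coordinates). Camera axes: x right, y up, looking along -z (the intrinsics and any distortion apply to the point x, -y, -z); pixel columns grow to the right and rows downward; lengths in m; the calibration is good to about 2 mm. A picture is of the moment at which its call begins.
- r.sign_off(): hands the job in; it is judged then, once.
Trained networks look in a picture, given as the dict that the camera call returned (one of the last four; its "shot" number tells which), for a name from the list of things; names that differ only in an ending like _2 or _b are one class to them, and where a whole thing is asked for, a point or a joint stands for the part that bears it (a point fixed in the world has none). Each returns a list of dicts, best first, with "confidence" (0 to 1); they miss things now and then, are a little off and sometimes report something else, mostly with a low value. They report only what shows in the picture. A call takes as long as a camera call.
- imaging.look_for(target, picture): "xyz" ([x, y, z] in m, in world coordinates, good to about 4 mm: the middle of the surface that is visible of it).
The state is a dict: "time_s": time; "joint_pos": joint angles; "dq": joint speeds; "effort": joint torques, N m; "eef_pos": TCP position; "orientation": TCP orientation; "ft_force": force on the tool from outside, world axes, zero at the start; "ft_torque": the same for the moment, N m; "grip_width": finger opening in m; "finger_force": force on a finger pad.
Only numpy, scipy, OpenCV 4.12 (cv2) and the standard library are available. Lean on these libraries where they do the work, as an engineer would, in place of code of your own. Each camera call takes 0.05 s, during which the arm holds its last target. There are 200 camera calls.

## Task

Shut the storage case that holds the piping nozzles: press the middle of its lid's free edge down, pressing nowhere else, until the spring catch clicks and the lid stays shut by itself, then let go. Leave the other, narrower case with the pastry cutter in it standing open as it is.

Things in the scene. Friction and masses are not known exactly. Their poses are not given: they have to be found in the camera images.
- nozzle_case: nozzle case: grey plastic box 120 mm deep (its x), 130 wide (y), three upright piping nozzles in it, fixed to the table. Origin: centre of its underside, z up; x points from the catch side (faces the robot, yaw within 0.8 rad) to the hinge side. Rim at z 47 mm. Hinge line along y at x +60, z 50.5. Black sprung catch, 30 wide, mid-front at x -76 to -67, top at z 50.
- nozzle_lid (a joint): hinge angle of its lid, rad. 0 = shut on the catch (lid level, its top 52.5 mm over the table); grows as it opens; starts at 0.43 to 0.6; solid stop at -0.03. A hinge spring lifts the lid to about 0.4 again if let go too soon. At the free edge it takes about 2 N to bring down, then under 10 N in all to pass the catch, met at 0.07 and passed with a click by 0.03.
- nozzle_lid_edge (a point): middle of the free edge of the nozzle case's lid, on its upper face. The lid is a flat plate 4 mm thick, 130 wide, 127 from hinge line to free edge, clear with a grey frame (strip along the free edge 18 mm wide). Turns with the lid: x points to the hinge along the plate, z out of the upper face.
- cutter_lid_edge (a point): the same point on the lid of the other case, which stands 0.2 to 0.55 m to the left or right of it: same build and depth but only 90 mm wide, with one round pastry cutter in it. Its lid also stands open at 0.43 to 0.6 rad and must stay so.

How it is judged:
By the outcome, as a careful person would: the job done as asked, in the order asked, and still so for the second after the job is handed in, with the robot touching nothing.
It also fails if it takes over 29 s, if anything falls off the work surface, if the arm or the gripper's body presses on something with over 40 N, if the wrist force passes 120 N, or if a joint passes its speed limit or range.

## Working session

There is one attempt and no reset: what is moved stays moved. The work goes in short steps, Python scripts to look and compute and a shell command to move; the robot and the scene stay as the last step left them, time stands still between calls to the robot, and variables do not carry over. Pictures are saved under pics/ and viewed, at most 10 in all, crops included, and the job is handed in when it is done.

```bash
mkdir -p pics; cat > h.py <<'E'
import numpy as np, cv2
from plant import r, imaging
def cloud(p):
    K=np.array([[p["fx"],0,p["cx"]],[0,p["fy"],p["cy"]],[0,0,1.]])
    h,w=p["z_map"].shape
    u,v=np.meshgrid(np.arange(w),np.arange(h))
    n=cv2.undistortPoints(np.stack([u,v],-1).reshape(-1,1,2).astype(float),K,np.array([p["k1"],0,0,0.])).reshape(h,w,2)
    z=p["z_map"]; c=np.stack([n[...,0]*z,-n[...,1]*z,-z,np.ones_like(z)],-1)
    W=(c@np.linalg.inv(p["camera_from_world"]).T)[...,:3]; W[z==0]=np.nan
    return W
def pix(p,X):
    c=p["camera_from_world"]@np.append(X,1); s=np.array([c[0],-c[1]])/-c[2]; s=s*(1+p["k1"]*(s@s))
    return [round(p["fx"]*s[0]+p["cx"]),round(p["fy"]*s[1]+p["cy"])]
E
python3 - <<'E'
from h import *
s=r.read_state(); print({k:np.round(s[k],3) for k in ("time_s","eef_pos","orientation","ft_force","grip_width")})
ims=[]
for n in ("scene","side"):
    p=imaging.grab_frame(n); im=p["color"][...,::-1].copy()
    for t in ("nozzle_case","nozzle_lid","nozzle_lid_edge","cutter_lid_edge"):
        for d in imaging.look_for(t,p)[:3]:
            print(n,t,np.round(d["xyz"],3),round(d["confidence"],2),pix(p,d["xyz"]))
    cv2.imwrite(f"pics/{n}.png",im); np.save(f"{n}.npy",cloud(p))
E
```

```text
{'time_s': np.float64(0.0), 'eef_pos': array([0.232, 0.58 , 0.249]), 'orientation': array([-0.594, -3.084,  0.004]), 'ft_force': array([-0.106,  0.393, -0.522]), 'grip_width': np.float64(0.085)}
scene nozzle_case [ 0.557 -0.246  0.029] 0.72 [332, 242]
scene nozzle_lid [ 0.55  -0.238  0.091] 0.79 [330, 219]
scene nozzle_lid_edge [ 0.556 -0.24   0.087] 0.94 [332, 220]
scene cutter_lid_edge [ 0.553 -0.239  0.088] 0.39 [331, 220]
scene cutter_lid_edge [ 0.556 -0.243  0.027] 0.16 [330, 242]
side nozzle_case [ 0.562 -0.203  0.04 ] 0.92 [246, 169]
side nozzle_lid [ 0.566 -0.224  0.081] 0.55 [245, 155]
side nozzle_lid_edge [ 0.563 -0.221  0.081] 0.9 [246, 155]
side cutter_lid_edge [0.549 0.252 0.082] 0.79 [246, 250]
```

View pics/scene.png

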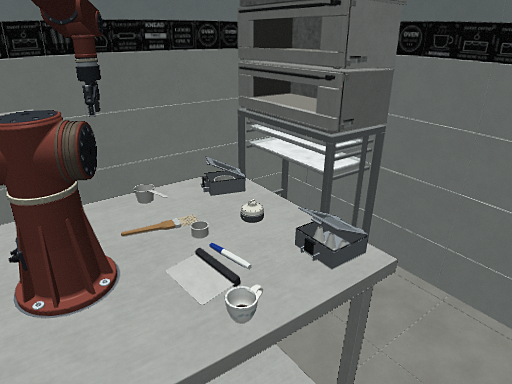

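View pics/side.png

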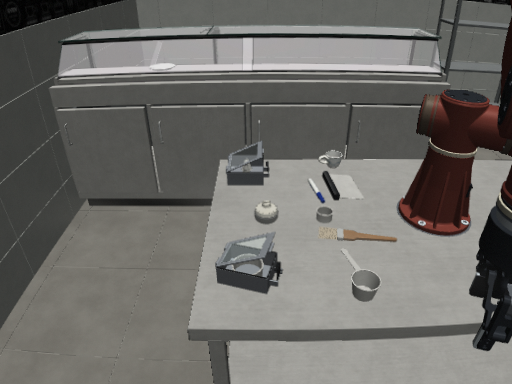

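The scene view shows the nozzle case (white cones) at right around (332,240), and the cutter case at left (225,180). The side view agrees: nozzles at (246,160), and the ring-holding case at (246,265). Next I'll take the yaw from the clouds.

```bash
python3 - <<'E'
from h import *
from scipy.spatial.transform import Rotation as R
for c0 in ((.56,-.22),(.55,.25)):
    P=[]
    for n in ("scene","side"):
        W=np.load(n+".npy").reshape(-1,3); m=(np.hypot(W[:,0]-c0[0],W[:,1]-c0[1])<.14)&(W[:,2]>.012)&(W[:,2]<.15); P.append(W[m])
        Q=P[-1]; print(n,len(Q),np.round(np.percentile(Q,[1,50,99],axis=0),3).tolist())
        hi=Q[Q[:,2]>.07]; print(' hi rect',len(hi), cv2.minAreaRect(hi[:,:2].astype(np.float32)))
    Q=np.vstack(P); lo=Q[Q[:,2]<.045]; print(' low rect',cv2.minAreaRect(lo[:,:2].astype(np.float32)))
s=r.read_state(); print(np.round(R.from_rotvec(s["orientation"]).as_matrix(),3))
E
```

```text
scene 2330 [[0.491, -0.299, 0.013], [0.551, -0.243, 0.037], [0.627, -0.169, 0.105]]
 hi rect 428 ((0.5471389293670654, -0.23341545462608337), (0.08514218032360077, 0.13106751441955566), 1.2297290563583374)
side 1154 [[0.49, -0.294, 0.013], [0.561, -0.199, 0.055], [0.627, -0.162, 0.104]]
 hi rect 400 ((0.5452011227607727, -0.2288646101951599), (0.13514789938926697, 0.07731186598539352), 89.10161590576172)
 low rect ((0.5574459433555603, -0.22964540123939514), (0.1396060287952423, 0.14286260306835175), 89.32156372070312)
scene 1013 [[0.474, 0.185, 0.013], [0.54, 0.231, 0.038], [0.613, 0.299, 0.109]]
 hi rect 189 ((0.5340482592582703, 0.24661102890968323), (0.09412764012813568, 0.08736877143383026), 74.22970581054688)
side 2330 [[0.475, 0.198, 0.013], [0.54, 0.268, 0.054], [0.616, 0.305, 0.109]]
 hi rect 833 ((0.5323136448860168, 0.2513832151889801), (0.09032866358757019, 0.08628027141094208), 73.80388641357422)
 low rect ((0.5411748886108398, 0.24570733308792114), (0.09954053908586502, 0.1446099877357483), 72.85282897949219)
[[-0.928  0.372  0.   ]
 [ 0.372  0.928 -0.   ]
 [-0.    -0.    -1.   ]]
```

```bash
python3 -m pendant '[[-0.48,-0.68,-0.04,0,0,-0.38],[-0.48,-0.68,-0.04,0,0,-0.38],[-0.48,-0.68,-0.04,0,0,-0.38],[-0.48,-0.68,-0.04,0,0,-0.38],[-0.48,-0.68,-0.04,0,0,-0.38],[-0.48,-0.68,-0.04,0,0,-0.38],[-0.48,-0.68,-0.04,0,0,-0.38],[-0.48,-0.68,-0.04,0,0,-0.38],[-0.48,-0.68,-0.04,0,0,-0.38],[-0.48,-0.68,-0.04,0,0,-0.38],[-0.48,-0.68,-0.04,0,0,-0.38]]' -1
cat >> h.py <<'E'
from scipy.spatial.transform import Rotation as R
def plan(*T, yaw=np.pi):
    s=r.read_state(); M=R.from_rotvec(s["orientation"])
    G=R.from_matrix([[np.cos(yaw),np.sin(yaw),0],[np.sin(yaw),-np.cos(yaw),0],[0,0,-1]])
    for t in T: print(np.round(np.r_[M.inv().apply(np.array(t)-s["eef_pos"])/.5,(M.inv()*G).as_rotvec()/.5],4).tolist())
E
python3 -c "
from h import *
plan((.42,-.23,.28)); print(r.read_state()['joint_pos'])"
```

```text
time_s: 1.42
eef_pos: [0.3308, 0.1692, 0.2708]
orientation: [0.315, 3.122, -0.005]
ft_force: [-0.5, 0.8, -0.2]
grip_width: -0.0001
finger_force: 0.0
[-0.3344, -0.7467, -0.015, -0.0066, 0.0074, -0.4023]
[ 0.28680929 -0.39271582  2.13884455 -0.00450633  1.39326737 -1.08204936]
```

```bash
python3 -m pendant '[[-0.334,-0.747,-0.015,0,0,-0.4],[-0.334,-0.747,-0.015,0,0,-0.4],[-0.334,-0.747,-0.015,0,0,-0.4],[-0.334,-0.747,-0.015,0,0,-0.4],[-0.334,-0.747,-0.015,0,0,-0.4],[-0.334,-0.747,-0.015,0,0,-0.4],[-0.334,-0.747,-0.015,0,0,-0.4],[-0.334,-0.747,-0.015,0,0,-0.4],[-0.334,-0.747,-0.015,0,0,-0.4],[-0.334,-0.747,-0.015,0,0,-0.4],[-0.334,-0.747,-0.015,0,0,-0.4],[-0.334,-0.747,-0.015,0,0,-0.4]]'
python3 - <<'E'
from h import *
for n in ("wrist","side","scene"):
    p=imaging.grab_frame(n); np.save(n+"2.npy",cloud(p))
    if n=="wrist": cv2.imwrite("pics/w1.png",p["color"][...,::-1])
    for t in ("nozzle_lid_edge","nozzle_case","cutter_lid_edge"):
        for d in imaging.look_for(t,p)[:2]: print(n,t,np.round(d["xyz"],3),round(d["confidence"],2),pix(p,d["xyz"]))
E
```

```text
time_s: 2.42
eef_pos: [0.4225, -0.2254, 0.2776]
orientation: [-0.008, 3.141, -0.0]
ft_force: [-1.3, -0.8, -0.9]
grip_width: 0.0004
finger_force: 0.0
wrist nozzle_lid_edge [ 0.524 -0.266  0.1  ] 0.93 [218, 269]
wrist nozzle_case [ 0.514 -0.247  0.038] 0.88 [239, 238]
side nozzle_lid_edge [ 0.563 -0.223  0.081] 0.63 [246, 155]
side nozzle_case [ 0.562 -0.203  0.038] 0.83 [247, 169]
side cutter_lid_edge [0.547 0.251 0.086] 0.62 [247, 248]
scene nozzle_lid_edge [ 0.555 -0.238  0.092] 0.77 [331, 218]
scene nozzle_case [ 0.553 -0.245  0.027] 0.72 [330, 243]
scene cutter_lid_edge [0.544 0.239 0.084] 0.72 [223, 166]
```

View pics/w1.png

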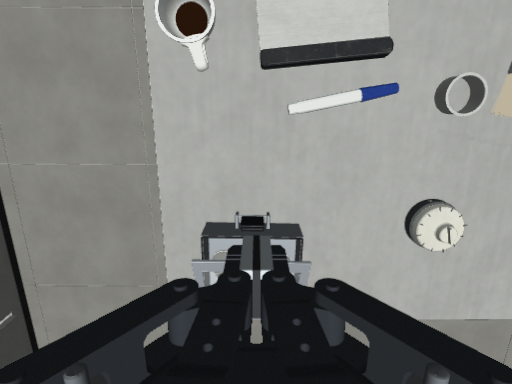

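The wrist view shows the case with its catch at (252,221) and the lid's free edge on row 263, from column 192 to 311. The gripper hides the middle of that edge.

```bash
python3 - <<'E'
from h import *
W=np.load("wrist2.npy")
for u,v in ((252,221),(240,216),(266,216),(194,264),(196,268),(310,264),(308,268),(203,228),(301,228)): print(u,v,np.round(W[v,u],3))
Q=W[150:300].reshape(-1,3); Q=Q[(Q[:,2]>.08)&(Q[:,2]<.125)&(Q[:,0]>.48)&(Q[:,1]>-.31)&(Q[:,1]<-.15)]
L,Rr=Q[Q[:,1]<-.25],Q[Q[:,1]>-.2]; print(len(Q),Q[:,1].min(),Q[:,1].max())
for S in (L,Rr): print(len(S),np.round(np.percentile(S,[2,50,98],axis=0),4).tolist())
# lid plane from all views
A=np.vstack([np.load(n+".npy").reshape(-1,3) for n in("scene","side","scene2","side2")])
A=A[(abs(A[:,0]-.55)<.08)&(abs(A[:,1]+.23)<.08)&(A[:,2]>.06)&(A[:,2]<.13)]
for a in np.arange(.49,.63,.01):
    z=A[abs(A[:,0]-a)<.005]; print(round(a,2),len(z),np.round(np.percentile(z[:,2],[50,90,98]),4) if len(z) else '', np.round([z[:,1].min(),z[:,1].max()],3) if len(z) else '')
E
```

```text
252 221 [ 0.493 -0.23   0.034]
240 216 [ 0.493 -0.247  0.016]
266 216 [ 0.493 -0.212  0.015]
194 264 [ 0.516 -0.292  0.104]
196 268 [ 0.523 -0.291  0.101]
310 264 [ 0.515 -0.166  0.104]
308 268 [ 0.522 -0.167  0.101]
203 228 [ 0.517 -0.3   -0.   ]
301 228 [ 0.516 -0.161 -0.001]
1107 -0.2950847244234119 -0.16493857882160434
701 [[0.5117, -0.2941, 0.0866], [0.5265, -0.2798, 0.099], [0.5533, -0.2608, 0.1055]]
406 [[0.5127, -0.1885, 0.0895], [0.5249, -0.1749, 0.1005], [0.5496, -0.1659, 0.1056]]
0.49 0  
0.5 2 [0.0977 0.0983 0.0984] [-0.231 -0.228]
0.51 339 [0.1032 0.1055 0.1062] [-0.298 -0.163]
0.52 198 [0.1007 0.1035 0.1045] [-0.298 -0.164]
0.53 174 [0.0959 0.0992 0.1003] [-0.298 -0.163]
0.54 194 [0.0915 0.0942 0.0953] [-0.299 -0.161]
0.55 191 [0.0865 0.0895 0.0902] [-0.297 -0.164]
0.56 191 [0.0819 0.0846 0.0853] [-0.298 -0.162]
0.57 181 [0.0773 0.0802 0.0814] [-0.298 -0.165]
0.58 180 [0.0727 0.0755 0.0765] [-0.298 -0.164]
0.59 177 [0.0682 0.0709 0.0718] [-0.299 -0.162]
0.6 165 [0.0638 0.0661 0.0676] [-0.299 -0.162]
0.61 49 [0.0612 0.0626 0.063 ] [-0.297 -0.174]
0.62 0  
0.63 0
```

```bash
python3 -c "
from h import *
plan((.525,-.230,.28),(.525,-.230,.15),(.525,-.23,.124),(.516,-.23,.08),(.515,-.23,.0715))"
```

```text
[-0.2061, -0.0169, -0.0047, -0.0004, 0.0005, 0.0198]
[-0.206, -0.0169, 0.2553, -0.0004, 0.0005, 0.0198]
[-0.206, -0.0169, 0.3073, -0.0004, 0.0005, 0.0198]
[-0.188, -0.0167, 0.3953, -0.0004, 0.0005, 0.0198]
[-0.186, -0.0167, 0.4123, -0.0004, 0.0005, 0.0198]
```

```bash
python3 -m pendant '[[-0.206,-0.017,0,0,0,0.02],[-0.206,-0.017,0,0,0,0.02],[-0.206,-0.017,0,0,0,0.02],[-0.206,-0.017,0.255,0,0,0.02],[-0.206,-0.017,0.255,0,0,0.02],[-0.206,-0.017,0.255,0,0,0.02],[-0.206,-0.017,0.255,0,0,0.02],[-0.206,-0.017,0.255,0,0,0.02],[-0.206,-0.017,0.255,0,0,0.02],[-0.206,-0.017,0.255,0,0,0.02]]'
python3 - <<'E'
from h import *
p=imaging.grab_frame("wrist"); cv2.imwrite("pics/w2.png",p["color"][...,::-1])
q=imaging.grab_frame("side"); cv2.imwrite("pics/s2.png",cv2.resize(q["color"][110:210,190:310,::-1],None,fx=5,fy=5,interpolation=2))
plan((.525,-.23,.124),(.516,-.23,.08),(.515,-.23,.0715))
E
```

```text
time_s: 3.85
eef_pos: [0.5273, -0.232, 0.1539]
orientation: [0.001, 3.136, -0.005]
ft_force: [1.1, -0.2, 1.0]
grip_width: -0.0002
finger_force: 0.0
[0.0046, 0.004, 0.0597, -0.0069, 0.0116, -0.0018]
[0.0231, 0.0043, 0.1476, -0.0069, 0.0116, -0.0018]
[0.0252, 0.0044, 0.1645, -0.0069, 0.0116, -0.0018]
```

View pics/w2.png

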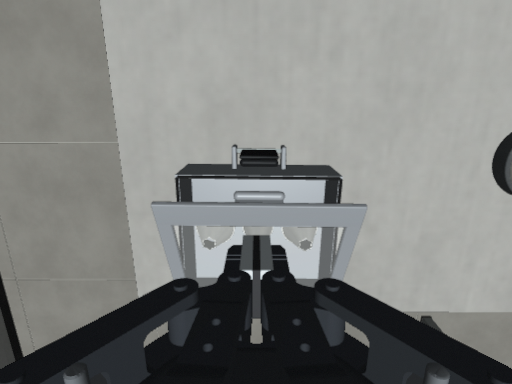

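View pics/s2.png

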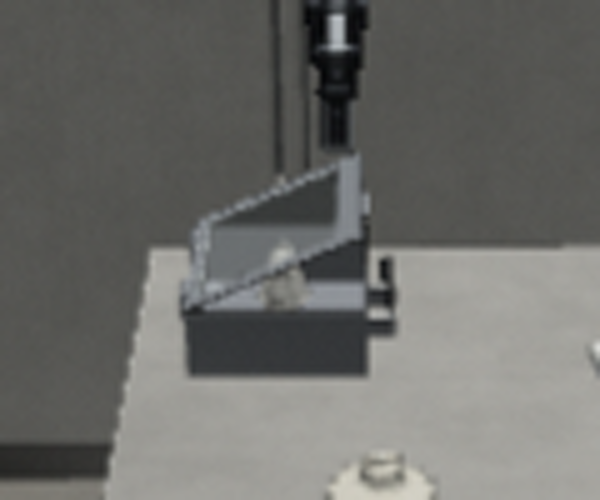

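The wrist view shows the shut fingers centred at column 257, against a strip spanning 152–366 (middle 259). The crop shows the tips just above the free edge at (340,150), clear of the lid.

```bash
python3 -m pendant '[[0.005,0.004,0.03,0,0,0],[0.005,0.004,0.045,0,0,0],[0.006,0.004,0.06,0,0,0],[0.008,0.004,0.07,0,0,0],[0.011,0.004,0.08,0,0,0],[0.011,0.004,0.08,0,0,0],[0.011,0.004,0.08,0,0,0]]'
python3 - <<'E'
from h import *
q=imaging.grab_frame("side"); cv2.imwrite("pics/s3.png",cv2.resize(q["color"][110:210,190:310,::-1],None,fx=5,fy=5,interpolation=2))
plan((.525,-.23,.124),(.516,-.23,.08),(.515,-.23,.0715))
E
```

```text
time_s: 4.53
eef_pos: [0.5193, -0.2285, 0.1098]
orientation: [-0.002, -3.141, -0.0]
ft_force: [-0.6, 0.2, 1.1]
grip_width: -0.0001
finger_force: 0.1
[-0.011, -0.0029, -0.0279, 0.0002, -0.0, -0.0017]
[0.007, -0.0029, 0.0601, 0.0002, -0.0, -0.0017]
[0.009, -0.0029, 0.0771, 0.0002, -0.0, -0.0017]
```

View pics/s3.png

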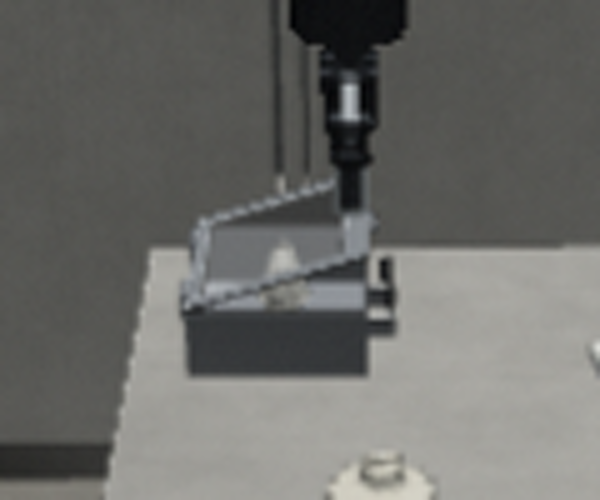

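The side crop shows the fingertips on the middle of the free edge (350,205), with the lid partly down. I'll carry on to the catch.

```bash
python3 -m pendant '[[0.002,-0.002,0.015,0,0,0],[0.004,-0.003,0.03,0,0,0],[0.006,-0.003,0.045,0,0,0],[0.008,-0.003,0.057,0,0,0],[0.009,-0.003,0.065,0,0,0],[0.009,-0.003,0.071,0,0,0],[0.009,-0.003,0.076,0,0,0],[0.009,-0.003,0.076,0,0,0],[0.009,-0.003,0.076,0,0,0]]'
python3 - <<'E'
from h import *
plan((.515,-.23,.0715)); print(r.read_state()["ft_force"])
E
```

```text
time_s: 5.33
eef_pos: [0.5145, -0.2298, 0.0715]
orientation: [-0.001, -3.14, -0.001]
ft_force: [0.6, -0.1, 0.5]
grip_width: 0.0002
finger_force: 0.2
[-0.001, -0.0003, 0.0, 0.0011, -0.0023, -0.0016]
[ 0.60506635 -0.05306456  0.4659746 ]
```

The force has dropped away at the shut height, so the lid has probably latched. I'll press 1 mm more to be sure, then lift off and check.

```bash
python3 -m pendant '[[0,0,0.001,0,0,0],[0,0,0.002,0,0,0],[0,0,0.002,0,0,0]]'; python3 -m pendant '[[0,0,-0.02,0,0,0],[0,0,-0.06,0,0,0],[0,0,-0.12,0,0,0],[0,0,-0.2,0,0,0],[0,0,-0.26,0,0,0],[0,0,-0.26,0,0,0],[0,0,-0.26,0,0,0],[0,0,-0.26,0,0,0]]'
python3 - <<'E'
from h import *
p=imaging.grab_frame("side"); W=cloud(p).reshape(-1,3)
cv2.imwrite("pics/s4.png",cv2.resize(p["color"][110:300,190:310,::-1],None,fx=3,fy=3,interpolation=2))
for y0 in(-.23,.247):
    Q=W[(W[:,0]>.48)&(W[:,0]<.63)&(abs(W[:,1]-y0)<.075)&(W[:,2]<.125)]; print(y0,np.round(np.percentile(Q[:,2],[50,95,99]),4))
E
```

```text
time_s: 5.58
eef_pos: [0.5145, -0.2298, 0.0709]
orientation: [-0.001, -3.141, -0.001]
ft_force: [-0.6, 0.9, 2.4]
grip_width: 0.0002
finger_force: 0.9
time_s: 6.25
eef_pos: [0.5146, -0.2298, 0.201]
orientation: [-0.001, -3.141, -0.0]
ft_force: [0.3, -0.1, -0.7]
grip_width: -0.0002
finger_force: 0.0
-0.23 [0.0481 0.0526 0.0534]
0.247 [0.0258 0.1027 0.1086]
```

View pics/s4.png

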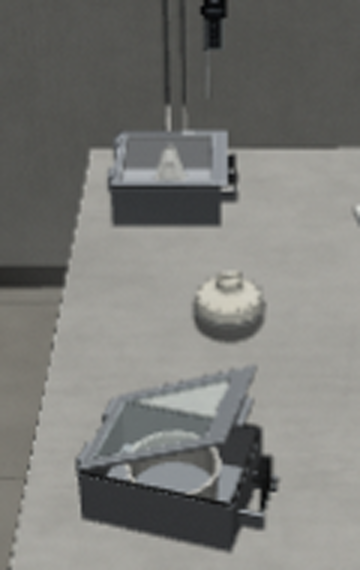

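The crop shows the nozzle lid level and shut at (165,160), with its top measured at 52.6 mm. The cutter lid is still open at (180,415), and the gripper is clear.

```bash
python3 -c "
from h import *
print(r.sign_off())"
```

```text
the job is handed in; nothing more can be done
None
```

The nozzle case is shut and holding by itself: its lid measured level at about 52.6 mm after I let go. The cutter case still stands open, and I handed the job in at about 6.3 s.

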